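Hang the ear defenders, then hover the mixer's cover over its threaded holes

ROBOT

A 6-joint arm with a two-finger parallel gripper is mounted at the origin on the work surface. World frame = base frame: x ahead of the robot, y to its left, z up, the work surface at z = 0. Lengths are in m, angles in rad, forces in N, time in s.
With the tool pointing down it reaches from about 0.3 to 0.775 m from the base axis. Payload 14.6 kg.
Tool frame: the origin (TCP) lies on the mounting face of the last link; the fingertips stand 199 mm ahead of it and the grasp point (between the pads) lies 180 mm ahead of it; z points along the fingers, y is the line along which they close (so a half turn about z gives the same grasp; the last joint's range is limited). The gripper opens to 94 mm and grips with 3 to 60 N. Pads are 16 mm wide; open, the fingers measure 119 mm over their backs; the gripper's body (75 mm by 177 mm) begins 78 mm behind the grasp point.
Start: joints at [1.127, 0.3, 1.521, -0, 1.321, -0.067], TCP at [0.202, 0.511, 0.405] pointing down, gripper open.
Joint ranges: [-3.03, 3.03], [-0.79, 2.21], [0.23, 2.52], [-1.04, 4.18], [0, 3.07], [-2.55, 2.55]. Speed limits (rad/s): [2.22, 2.22, 2.57, 3.14, 3.14, 3.14].

INTERFACE

Orientations are given as [roll, pitch, yaw] about the fixed x, y, z axes, in that order (R = Rz(yaw) Ry(pitch) Rx(roll)).
In Python, from station import telemetry, cams, workorder, finder gives the robot as it stands.
- The arm moves only by the tool jog_arm, never from a script. Its argument "rows" is a list of rows, each an object with "gripper": the finger opening in m, from 0 to 0.094; "slide": the shift along the tool's x, y, z in m, a list of three; "spin": the turn about the tool's z in rad. In form: [{"gripper": gripper, "slide": [tx, ty, tz], "spin": spin}, ...]. A call has 1 to 8 rows; each row is the pose to reach, as a shift and turn from the pose commanded when the call began, along the tool's axes at that moment; what a row does not reach only later rows make up. A row lasts 1/10 s, in which the tool goes at most 50 mm and 8.59 degrees, less where a joint would pass 70% of its speed; a pose out of reach is approached as far as the arm can. A call with a gripper value outside its range is refused whole. The fingers move at their own pace and stop on an object; "squeeze" is the grip in N (left out, the last holds). Time passes only in rows, so rows that repeat a pose let the fingers close. It gives the time, the measured TCP pose, the force, the opening and the grip force at its end, in the units of the state.
- telemetry.get_obs(): the state, without advancing time (a new reading comes with each control period).
- cams.camera(name): name is "side" or "top"; returns (picture, depth): 420x560x3 uint8, red, green, blue; 420x560 float32, m along the optical axis (not along the pixel's ray), 0 where there is no reading.
- cams.camera_info(name): a dict with "camera_matrix" (3x3 intrinsics, pixels), "R" (3x3) and "t" (3): a world point X has camera coordinates R X + t. Camera axes: x right, y down, z forward; pixel columns grow to the right and rows downward; lengths in m; the calibration is good to about 2 mm. A picture is of the moment at which its call begins. camera_info takes no time and is no camera call.
- workorder.hand_in(): hands the job in; it is judged then, once.
Trained networks look in the newest picture that a camera, given by its name, has taken for a name from the list of things; names that differ only in an ending like _2 or _b are one class to them, and where a whole thing is asked for, a point or a joint stands for the part that bears it (a point fixed in the world has none). Each returns a list of dicts, best first, with "confidence" (0 to 1); they miss things now and then, are a little off and sometimes report something else, mostly with a low value. They report only what shows in the picture. A call takes as long as a camera call.
- finder.find_in(target, camera): "point" ([x, y, z] in m, in world coordinates, good to about 4 mm: the middle of the surface that is visible of it).
- finder.masks_of(target, camera): "region" (420x560 bool, what is visible of it).
The state is a dict: "time_s": time; "qpos": joint angles; "joint_vel": joint speeds; "tau": joint torques, N m; "ee_pos": TCP position; "eef_rot": TCP orientation; "force": force on the tool from outside, world axes, zero at the start; "moment": the same for the moment, N m; "grip_width": finger opening in m; "grip_force": force on a finger pad.
Only numpy, scipy, OpenCV 4.12 (cv2) and the standard library are available. Lean on these libraries where they do the work, as an engineer would, in place of code of your own. Each camera call takes 0.05 s, during which the arm holds its last target. There are 200 camera calls.

TASK

The ear defenders left standing on the mixer's open deck are in the way: hang them over the steel rail, one cup on each side of the bar, and let go of them. Then pick up the mixer's cover plate by its handle and hold it level about 2 cm above the deck, not touching it, turned the right way round so that all four of its holes are lined up over the four threaded holes, ready for the screws. Finish while still holding the plate there, with the ear defenders hanging on the rail and the other things on the bench left where they are.

Things in the scene. Friction and masses are not known exactly. Their poses are not given: they have to be found in the camera images.
- mixer: bench mixer, fixed: flat white deck 170 (x) x 220 (y) mm, its top 75 mm above the table. Origin under its centre on the table, z up. Mid-deck an open 50 x 60 mm pocket; around it four 8 mm threaded holes in a trapezoid: two 84 mm apart at the +y end, two 40 mm apart at the -y end, 124 mm between the pairs
- cover: loose aluminium cover plate 110 (x) x 150 (y) x 5 mm, 0.28 kg, flat on the table, handle up. Origin: centre of its underside, z up. Four 11 mm holes: two 84 mm apart at the +y end, two 40 mm apart at -y: fits one way only, +y over mixer +y. Black bow handle on top: bar 70 mm long along y, 14 mm wide, 14 mm high, top 37 mm above the underside, 18 mm gap under it
- cover_grip (a point): centre of the cover's handle bar, 30 mm above the cover's underside, over its origin; axes as the cover's
- muffs: ear defenders, 0.22 kg, standing upright on their two cups on the mixer's deck. 156 mm wide (y, cup to cup), 62 deep (x), 150 high. Origin midway between the cups at their undersides, z up. Cups 80 mm high, 78 mm clear between them. Black crown block on top, 34 mm wide (x), 60 long (y), 128 to 150 mm above the origin: pinch across the 34 mm from above
- muffs_crown (a point): underside of the crown's pad at its middle, 128 mm above the muffs' origin: this rests on the bar when the muffs hang
- rail: low steel rail, fixed: horizontal round bar along x, 280 mm long, 16 mm thick, its top 155 mm above the table, on a post at each end (268 mm apart). Origin on the table under the bar's middle, z up. Rail and cover plate flank the mixer, one left and one right; which is where changes
- rail_top (a point): top of the bar at its middle, 155 mm above the table
- vial: bystander: small jar 28 mm across, 50 mm high; origin under its centre
- dish: bystander: shallow round white dish 80 mm across, 16 mm high; origin under its centre
- tub: bystander: white jar 56 mm across, 70 mm high; origin under its centre
- calculator: bystander: black pocket calculator 120 x 75 x 16 mm; origin under its centre
- thread0 (a point): mouth of threaded hole 0 on the deck's top (wide end, +x side; (42, 62) mm from the mixer's origin)
- thread1 (a point): mouth of threaded hole 1 on the deck's top (wide end, -x side; (-42, 62) mm from the mixer's origin)
- thread2 (a point): mouth of threaded hole 2 on the deck's top (narrow end, +x side; (20, -62) mm from the mixer's origin)
- thread3 (a point): mouth of threaded hole 3 on the deck's top (narrow end, -x side; (-20, -62) mm from the mixer's origin)
- hole0 (a point): cover's hole 0, centre at the underside (wide end, +x side; (42, 62) mm from the cover's origin); belongs over threaded hole 0
- hole1 (a point): cover's hole 1, centre at the underside (wide end, -x side; (-42, 62) mm from the cover's origin); belongs over threaded hole 1
- hole2 (a point): cover's hole 2, centre at the underside (narrow end, +x side; (20, -62) mm from the cover's origin); belongs over threaded hole 2
- hole3 (a point): cover's hole 3, centre at the underside (narrow end, -x side; (-20, -62) mm from the cover's origin); belongs over threaded hole 3

How it is judged:
On the way, in this order (a step that is already met when the one before it is completed fails the run):
1. the ear defenders hang over the rail, let go (contact force between muffs and rail above 0.5 N and contact force between muffs and the arm below 0.1 N and contact force between muffs and mixer below 0.1 N and z of muffs_crown in the frame of rail between 0.14 and 0.17 m and y of muffs_crown in the frame of rail between -0.025 and 0.025 m and x of muffs_crown in the frame of rail between -0.12 and 0.12 m and height (world z) of muffs above 0.01 m and angle between muffs's own z axis and vertical below 0.35 rad and angle between the x axis of muffs and the x axis of rail, either way round below 0.45 rad and linear speed of muffs below 0.05 m/s), for 0.2 s.
2. the cover plate is lifted in the gripper (height (world z) of cover above 0.03 m and contact force between cover and the fingers above 0.5 N), for 0.2 s.
At the end, for the whole second after the job is handed in: Cover gripped, still, level within 5 deg, clear of the mixer, each hole within 5 mm sideways of its thread and 8 to 35 mm above the deck; ear defenders hang still, untouched, within 20 deg of upright and 26 deg of square, bar within 25 mm of crown middle, crown within 120 mm of bar middle (all of step 1 and contact force between cover and the fingers above 0.5 N and contact force between cover and mixer below 0.1 N and angle between cover's own z axis and vertical below 0.09 rad and linear speed of cover below 0.03 m/s and horizontal distance between hole0 and thread0 below 0.005 m and z of hole0 in the frame of mixer between 0.083 and 0.11 m and horizontal distance between hole1 and thread1 below 0.005 m and z of hole1 in the frame of mixer between 0.083 and 0.11 m and horizontal distance between hole2 and thread2 below 0.005 m and z of hole2 in the frame of mixer between 0.083 and 0.11 m and horizontal distance between hole3 and thread3 below 0.005 m and z of hole3 in the frame of mixer between 0.083 and 0.11 m); the arm keeps its last pose, push and grip.
It fails at once if a bystander is moved by more than 3 cm (distance of any of vial, dish, tub, calculator from where it was at the start of the episode above 0.03 m).
It also fails if it takes over 72 s, if anything falls off the work surface, if the arm or the gripper's body presses on something with over 40 N, if the wrist force passes 120 N, or if a joint passes its speed limit or range.

## Working session

There is one attempt and no reset: what is moved stays moved. The work goes in short steps, Python scripts to look and compute and a tool call to move; the robot and the scene stay as the last step left them, time stands still between calls to the robot, and variables do not carry over. Pictures are saved under pics/ and viewed, at most 10 in all, crops included, and the job is handed in when it is done.

Besides the shell and the picture viewer there is one more tool, called after "Emit:" by a JSON object that holds its "op" and its "data". jog_arm: Moves the arm, as the interface text tells. Its arguments: {"type":"object","properties":{"rows":{"type":"array","items":{"type":"object","properties":{"gripper":{"type":"number"},"slide":{"type":"array","items":{"type":"number"}},"spin":{"type":"number"}}}},"squeeze":{"type":"number"}},"required":["rows"]}

```bash
mkdir -p pics; ls; python3 - <<'E'
from station import telemetry, cams, workorder, finder
import cv2, numpy as np
ims=[]
for c in ("side","top"):
    p,d=cams.camera(c); cv2.imwrite(f"pics/{c}0.png",p[:,:,::-1]); np.save(f"d_{c}0.npy",d)
    i=cams.camera_info(c); print(c,i["camera_matrix"].tolist(),np.round(i["R"],3).tolist(),i["t"])
    for n in ("mixer","cover","cover_grip","muffs","muffs_crown","rail","rail_top","vial","dish","tub","calculator","thread0","thread1","thread2","thread3","hole0","hole1","hole2","hole3"):
        print(n,[(np.round(r["point"],3).tolist(),round(r["confidence"],2)) for r in finder.find_in(n,c)[:2]])
o=telemetry.get_obs(); print(o)
E
```

```text
pics
side [[498.1771715052542, 0.0, 278.2464889734996], [0.0, 498.1771715052542, 211.82012629727353], [0.0, 0.0, 1.0]] [[-0.956, -0.294, 0.015], [-0.174, 0.525, -0.833], [0.237, -0.799, -0.553]] [0.52879334 0.20733917 1.37105613]
mixer [([0.581, 0.113, 0.078], 0.55)]
cover [([0.503, -0.305, 0.009], 0.73)]
cover_grip [([0.508, -0.301, 0.004], 0.84)]
muffs [([0.601, 0.098, 0.151], 0.61)]
muffs_crown [([0.602, 0.097, 0.153], 0.94)]
rail [([0.479, 0.357, 0.131], 0.62)]
rail_top [([0.48, 0.357, 0.13], 0.7)]
vial [([0.676, 0.208, 0.036], 0.54)]
dish [([0.4, -0.174, 0.007], 0.83), ([0.579, 0.106, 0.074], 0.25)]
tub []
calculator [([0.41, 0.154, 0.016], 0.75), ([0.479, 0.358, 0.133], 0.35)]
thread0 [([0.578, 0.106, 0.075], 0.58)]
thread1 [([0.578, 0.106, 0.075], 0.58)]
thread2 [([0.578, 0.106, 0.075], 0.58)]
thread3 [([0.578, 0.106, 0.075], 0.58)]
hole0 [([0.507, -0.306, 0.006], 0.59)]
hole1 [([0.507, -0.306, 0.006], 0.59)]
hole2 [([0.507, -0.306, 0.006], 0.59)]
hole3 [([0.507, -0.306, 0.006], 0.59)]
top [[411.16178406361934, 0.0, 278.66933725563405], [0.0, 411.16178406361934, 211.3883472635
[... 1059 characters left out ...]
3 [([0.507, -0.317, 0.003], 0.61)]
{'time_s': 2.0, 'qpos': array([ 1.12744438e+00,  2.99885084e-01,  1.52096872e+00, -1.19625860e-06,
        1.32068727e+00, -6.66036643e-02]), 'joint_vel': array([ 0.00134364,  0.00124975, -0.00138981,  0.00060095,  0.00240793,
        0.00037971]), 'tau': array([-4.84654684e-04, -5.31661177e+01, -3.52918375e+01,  7.08384463e-02,
        2.12893181e-02, -5.56012128e-05]), 'ee_pos': array([0.20234761, 0.51142144, 0.40466701]), 'eef_rot': array([3.14154126e+00, 4.58954756e-06, 2.76484466e+00]), 'force': array([ 0.24471716, -0.58734035,  0.14021227]), 'moment': array([-0.04303901, -0.04962114,  0.01406054]), 'grip_force': 0.0, 'grip_width': 0.09405999341505149}
```

View pics/top0.png

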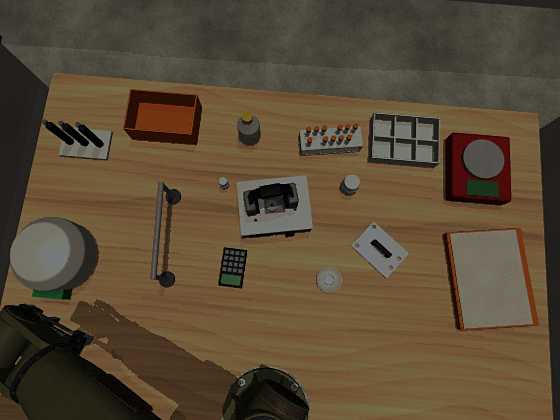

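View pics/side0.png

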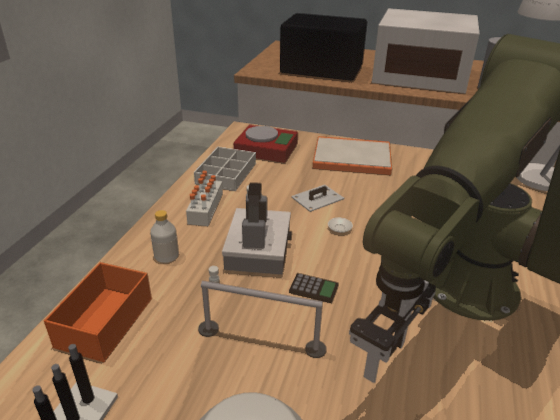

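Top view: the rail is at columns 155–175, the muffs on the deck at (271,200), the cover at (380,249), and the bystanders are vial (223,183), tub (350,184), dish (329,279) and calculator (232,267). The side view agrees. Next I'll measure the poses.

```bash
cat > h.py <<'E'
import numpy as np, cv2
from station import cams
def cloud(d,c):
    i=cams.camera_info(c);K=np.array(i["camera_matrix"]);v,u=np.mgrid[:420,:560]
    P=np.stack([(u-K[0,2])/K[0,0]*d,(v-K[1,2])/K[1,1]*d,d],-1)
    W=(P-np.array(i["t"]))@np.array(i["R"]); W[d<=0]=np.nan; return W
def ortho(p,c,z,x0,y0,half,ppm=2000):
    "top-down view of plane z; image up=+x, left=+y; returns img"
    i=cams.camera_info(c);K=np.array(i["camera_matrix"]);R=np.array(i["R"]);t=np.array(i["t"])
    H=K@np.c_[R[:,0],R[:,1],R[:,2]*z+t]       # (x,y,1)->pix
    n=int(2*half*ppm); A=np.array([[0,-1/ppm,x0+half],[-1/ppm,0,y0+half],[0,0,1]])
    return cv2.warpPerspective(p,H@A,(n,n),flags=cv2.INTER_CUBIC|cv2.WARP_INVERSE_MAP)
def rect(W):
    r=cv2.minAreaRect((W[:,:2]*1000).astype(np.float32)); return np.round(r[0],1),np.round(r[1],1),round(r[2],1)
E
python3 - <<'E'
from h import *
d={c:np.load(f"d_{c}0.npy") for c in("side","top")}
W={c:cloud(d[c],c) for c in d}
def box(c,x,y,z):
    P=W[c].reshape(-1,3); m=(abs(P[:,0]-x[0])<x[1])&(abs(P[:,1]-y[0])<y[1])&(P[:,2]>z[0])&(P[:,2]<z[1]); return P[m]
for c in d:
    P=box(c,(.6,.1),(.03,.1),(.195,.25)); print(c,"crown",len(P),P.mean(0),P.min(0),P.max(0),rect(P), np.percentile(P[:,2],[5,50,95]))
    P=box(c,(.6,.1),(.03,.12),(.14,.25)); print("muffs hi",rect(P),P.mean(0))
    P=box(c,(.585,.13),(.024,.15),(.065,.085)); print("deck",len(P),rect(P),P.mean(0))
    P=box(c,(.48,.2),(.355,.1),(.12,.18)); print("rail",len(P),rect(P),P.mean(0),np.polyfit(P[:,0],P[:,1],1),np.percentile(P[:,2],[5,50,95]))
    P=box(c,(.51,.12),(-.31,.12),(.002,.012)); print("cover",len(P),rect(P),P.mean(0))
    P=box(c,(.51,.12),(-.31,.12),(.025,.05)); print("handle",len(P),rect(P),P.mean(0))
p=cv2.imread("pics/top0.png")
a=ortho(p,"top",.205,.6,.03,.12,1600);b=ortho(p,"top",.005,.51,-.31,.12,1600)
cv2.imwrite("pics/o0.png",np.hstack([a,b]))
E
```

```text
side crown 306 [0.60592901 0.06168541 0.21730129] [0.58536276 0.00685519 0.19523129] [0.6336557  0.09977472 0.2289114 ] (array([608. ,  54.3]), array([33.5, 93. ]), 15.8) [0.19932336 0.22025555 0.22772374]
muffs hi (array([612.5,  43.1]), array([ 60.8, 160.9]), 15.9) [0.60239216 0.07104787 0.18200361]
deck 1981 (array([607.2,  30. ]), array([171. , 231.7]), 11.0) [0.59594007 0.05114655 0.07545039]
rail 965 (array([488.7, 355.5]), array([281.3,  18.9]), 3.8) [0.48463445 0.35724658 0.14990304] [0.06635311 0.32508957] [0.13230116 0.1521395  0.15635526]
cover 1270 (array([ 509.9, -310.3]), array([239.4, 239.3]), 0.0) [ 0.50951417 -0.30738199  0.00501002]
handle 91 (array([ 508.6, -315.1]), array([68. , 19.9]), 53.6) [ 0.50736496 -0.31347536  0.03490997]
top crown 479 [0.61269391 0.04274048 0.2180291 ] [ 0.58580726 -0.01363241  0.19515188] [0.64224558 0.09808084 0.23196937] (array([614.7,  42.2]), array([ 36. , 113.3]), 15.6) [0.2031569  0.22127698 0.22739759]
muffs hi (array([614.4,  42.6]), array([ 63.9, 155.3]), 15.9) [0.60984897 0.04291169 0.18913989]
deck 2632 (array([609.2,  32.5]), array([171.6, 220.3]), 10.9) [0.59663118 0.02730642 0.07440432]
rail 583 (array([490. , 356.7]), array([281.5,  17.7]), 3.9) [0.48582197 0.35511956 0.15231021] [0.0675774  0.32228897] [0.14583284 0.15305312 0.15759514]
cover 1800 (array([ 509.8, -309.9]), array([239.2, 238.9]), 89.9) [ 0.51010327 -0.31094     0.0045677 ]
handle 115 (array([ 509.4, -313.6]), array([67.1, 15.4]), 50.7) [ 0.50913116 -0.31374092  0.03523873]
```

View pics/o0.png

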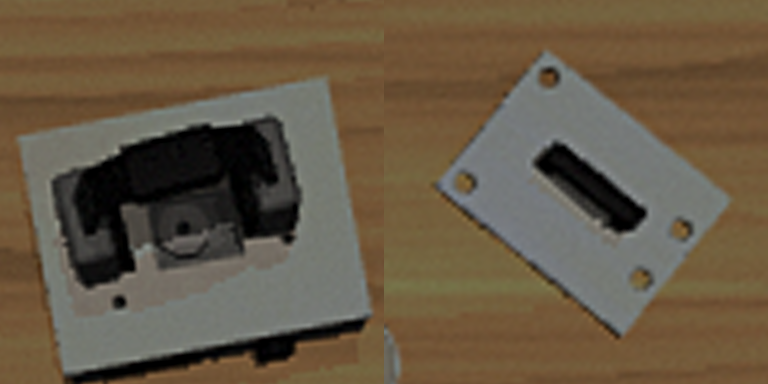

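The cover's wide hole pair points to the upper left, so its yaw is about -39°. The visible deck hole works out to (555, 84) mm, which matches thread1 with the mixer at yaw +10.9°. The muffs' crown is at (614, 42.5) with yaw 15.7°, and the rail is at (489.5, 356) with yaw 3.9°.

```bash
cat > go.py <<'E'
import sys,numpy as np
from station import telemetry
from scipy.spatial.transform import Rotation as Ro
def go(x,y,z,yawdeg):
    o=telemetry.get_obs();R=Ro.from_euler("xyz",o["eef_rot"])
    s=R.inv().apply(np.array([x,y,z])-o["ee_pos"]); dy=(np.radians(yawdeg)-o["eef_rot"][2]+np.pi)%(2*np.pi)-np.pi
    print("t",round(o["time_s"],2),"pos",np.round(o["ee_pos"],4),"rot",np.round(np.degrees(o["eef_rot"]),2),"-> slide",np.round(s,4),"spin",round(-dy,4))
if __name__=="__main__": 
    a=list(map(float,sys.argv[1:]))
    for k in range(0,len(a),4): go(*a[k:k+4])
E
python3 go.py .614 .0425 .48 105.7
```

```text
t 2.0 pos [0.2023 0.5114 0.4047] rot [180.     0.   158.41] -> slide [-0.5553 -0.2846 -0.0753] spin 0.92
```

Emit:
{"op": "jog_arm", "data": {"rows": [{"slide":[0,0,-0.045],"spin":0,"gripper":0.094},{"slide":[-0.03,-0.015,-0.075],"spin":0.1,"gripper":0.094},{"slide":[-0.075,-0.0385,-0.075],"spin":0.24,"gripper":0.094},{"slide":[-0.12,-0.0615,-0.075],"spin":0.38,"gripper":0.094},{"slide":[-0.165,-0.0845,-0.075],"spin":0.5,"gripper":0.094},{"slide":[-0.21,-0.1075,-0.075],"spin":0.6,"gripper":0.094},{"slide":[-0.255,-0.1305,-0.075],"spin":0.7,"gripper":0.094},{"slide":[-0.3,-0.1535,-0.075],"spin":0.8,"gripper":0.094}]}}

```text
time_s: 2.8
ee_pos: [0.4235, 0.259, 0.4799]
eef_rot: [3.141, -0.0, 1.961]
force: [0.6, 0.6, 0.4]
grip_width: 0.094
grip_force: 0.0
```

```bash
python3 go.py .614 .0425 .48 105.7
```

```text
t 2.8 pos [0.4235 0.259  0.4799] rot [179.97  -0.   112.34] -> slide [-0.2727  0.0939 -0.    ] spin 0.1159
```

Emit:
{"op": "jog_arm", "data": {"rows": [{"slide":[-0.045,0.0155,0],"spin":0.06,"gripper":0.094},{"slide":[-0.09,0.031,0],"spin":0.116,"gripper":0.094},{"slide":[-0.135,0.0465,0],"spin":0.116,"gripper":0.094},{"slide":[-0.18,0.062,0],"spin":0.116,"gripper":0.094},{"slide":[-0.225,0.0775,0],"spin":0.116,"gripper":0.094},{"slide":[-0.26,0.09,0],"spin":0.116,"gripper":0.094},{"slide":[-0.2727,0.094,0],"spin":0.116,"gripper":0.094},{"slide":[-0.2727,0.094,0],"spin":0.116,"gripper":0.094}]}}

```text
time_s: 3.6
ee_pos: [0.6146, 0.0442, 0.4789]
eef_rot: [-3.141, -0.0, 1.847]
force: [-1.3, 0.6, 0.1]
grip_width: 0.0939
grip_force: 0.0
```

```bash
python3 go.py .614 .0425 .405 105.7
```

```text
t 3.6 pos [0.6146 0.0442 0.4789] rot [-1.7995e+02 -1.0000e-02  1.0582e+02] -> slide [-0.0015 -0.001   0.0739] spin 0.0021
```

Emit:
{"op": "jog_arm", "data": {"rows": [{"slide":[-0.001,-0.001,0.03],"spin":0,"gripper":0.094},{"slide":[-0.0015,-0.001,0.055],"spin":0,"gripper":0.094},{"slide":[-0.0015,-0.001,0.074],"spin":0,"gripper":0.094},{"slide":[-0.0015,-0.001,0.074],"spin":0,"gripper":0.094},{"slide":[-0.0015,-0.001,0.074],"spin":0,"gripper":0.02},{"slide":[-0.0015,-0.001,0.074],"spin":0,"gripper":0.02},{"slide":[-0.0015,-0.001,0.074],"spin":0,"gripper":0.02},{"slide":[-0.0015,-0.001,0.074],"spin":0,"gripper":0.02}], "squeeze": 25}}

```text
time_s: 4.4
ee_pos: [0.6134, 0.0436, 0.4064]
eef_rot: [3.141, 0.0, 1.849]
force: [0.7, -0.1, -0.2]
grip_width: 0.0653
grip_force: 0.0
```

Emit:
{"op": "jog_arm", "data": {"rows": [{"slide":[0,0,0],"spin":0,"gripper":0.02},{"slide":[0,0,0],"spin":0,"gripper":0.02},{"slide":[0,0,0],"spin":0,"gripper":0.02},{"slide":[0,0,0],"spin":0,"gripper":0.02},{"slide":[0,0,0],"spin":0,"gripper":0.02}]}}

```text
time_s: 4.9
ee_pos: [0.6135, 0.0434, 0.4056]
eef_rot: [3.142, 0.0, 1.849]
force: [0.1, 0.2, 0.2]
grip_width: 0.0337
grip_force: 25.0
```

```bash
python3 go.py .614 .0425 .405 105.7
```

```text
t 4.9 pos [0.6135 0.0434 0.4056] rot [180.     0.   105.93] -> slide [-0.001   0.0002  0.0006] spin 0.0039
```

Emit:
{"op": "jog_arm", "data": {"rows": [{"slide":[0,0,-0.01],"spin":0,"gripper":0.02},{"slide":[0,0,-0.03],"spin":0,"gripper":0.02},{"slide":[0,0,-0.05],"spin":0,"gripper":0.02},{"slide":[0,0,-0.07],"spin":0,"gripper":0.02},{"slide":[0,0,-0.09],"spin":0,"gripper":0.02},{"slide":[0,0,-0.105],"spin":0,"gripper":0.02},{"slide":[0,0,-0.115],"spin":0,"gripper":0.02},{"slide":[0,0,-0.115],"spin":0,"gripper":0.02}]}}

```text
time_s: 5.7
ee_pos: [0.6133, 0.0435, 0.5221]
eef_rot: [3.14, 0.001, 1.849]
force: [0.2, -0.5, -1.5]
grip_width: 0.0339
grip_force: 25.0
```

```bash
python3 go.py .489 .357 .52 93.85
```

```text
t 5.7 pos [0.6133 0.0435 0.5221] rot [1.7989e+02 3.0000e-02 1.0593e+02] -> slide [ 0.3356 -0.0335  0.0018] spin 0.2108
```

Emit:
{"op": "jog_arm", "data": {"rows": [{"slide":[0.02,-0.002,0],"spin":0.02,"gripper":0.02},{"slide":[0.05,-0.005,0],"spin":0.05,"gripper":0.02},{"slide":[0.08,-0.008,0],"spin":0.08,"gripper":0.02},{"slide":[0.11,-0.011,0],"spin":0.11,"gripper":0.02},{"slide":[0.14,-0.014,0],"spin":0.14,"gripper":0.02},{"slide":[0.17,-0.017,0],"spin":0.17,"gripper":0.02},{"slide":[0.2,-0.02,0],"spin":0.2,"gripper":0.02},{"slide":[0.23,-0.023,0],"spin":0.21,"gripper":0.02}]}}

```text
time_s: 6.5
ee_pos: [0.5277, 0.2594, 0.5197]
eef_rot: [-3.14, 0.0, 1.638]
force: [-0.3, 0.5, -2.8]
grip_width: 0.0339
grip_force: 25.0
```

```bash
python3 go.py .489 .357 .52 93.85
```

```text
t 6.5 pos [0.5277 0.2594 0.5197] rot [-1.7992e+02  3.0000e-02  9.3830e+01] -> slide [ 0.0999 -0.0321 -0.0003] spin -0.0003
```

Emit:
{"op": "jog_arm", "data": {"rows": [{"slide":[0.03,-0.01,0],"spin":0,"gripper":0.02},{"slide":[0.06,-0.02,0],"spin":0,"gripper":0.02},{"slide":[0.08,-0.027,0],"spin":0,"gripper":0.02},{"slide":[0.095,-0.031,0],"spin":0,"gripper":0.02},{"slide":[0.1,-0.032,0],"spin":0,"gripper":0.02},{"slide":[0.1,-0.032,0],"spin":0,"gripper":0.02},{"slide":[0.1,-0.032,0],"spin":0,"gripper":0.02}]}}

```text
time_s: 7.2
ee_pos: [0.49, 0.3552, 0.5205]
eef_rot: [-3.141, 0.0, 1.638]
force: [1.3, 0.5, -3.1]
grip_width: 0.0339
grip_force: 25.0
```

```bash
python3 - <<'E'
from go import go
from h import *
go(.489,.357,.49,93.85)
S={c:cams.camera(c) for c in("side","top")}
for c in S:
    p,d=S[c]; W=cloud(d,c).reshape(-1,3)
    b=lambda z0,z1,h:W[(abs(W[:,0]-.489)<h)&(abs(W[:,1]-.357)<.13)&(W[:,2]>z0)&(W[:,2]<z1)]
    P=b(.13,.17,.15); print(c,"rail",len(P),rect(P) if len(P)>5 else 0)
    P=b(.19,.30,.06); print("muffs",len(P),rect(P) if len(P)>5 else 0,P.min(0),P.max(0))
cv2.imwrite("pics/s1.png",S["side"][0][120:420,100:450,::-1])
E
```

```text
t 7.2 pos [0.49   0.3552 0.5205] rot [-1.7999e+02  2.0000e-02  9.3850e+01] -> slide [ 0.0019 -0.0009  0.0305] spin 0.0001
side rail 704 (array([488.1, 355.8]), array([280.4,  19.6]), 4.1)
muffs 1913 (array([487.3, 352.7]), array([ 62.6, 156.3]), 3.3) [0.45216135 0.27394045 0.19049658] [0.51460042 0.43155265 0.29995697]
top rail 349 (array([521.5, 358.5]), array([217.2,  16.7]), 4.1)
muffs 480 (array([492.9, 293.5]), array([61.8, 38.9]), 2.5) [0.46202062 0.2731364  0.1935908 ] [0.52411239 0.31401601 0.29974429]
```

View pics/s1.png

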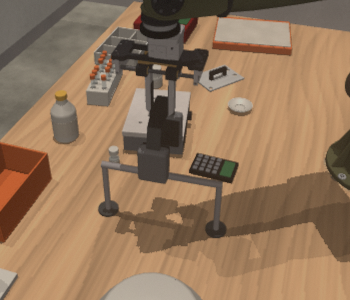

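The side view shows the muffs held over the rail, square to it, with the near cup at crop (155,165). They measure 3 mm off centre, so I'll correct that and lower them.

Emit:
{"op": "jog_arm", "data": {"rows": [{"slide":[0.003,0,0.015],"spin":0,"gripper":0.02},{"slide":[0.003,0,0.04],"spin":0,"gripper":0.02},{"slide":[0.003,0,0.065],"spin":0,"gripper":0.02},{"slide":[0.003,0,0.09],"spin":0,"gripper":0.02},{"slide":[0.003,0,0.115],"spin":0,"gripper":0.02},{"slide":[0.003,0,0.135],"spin":0,"gripper":0.02},{"slide":[0.003,0,0.15],"spin":0,"gripper":0.02},{"slide":[0.003,0,0.155],"spin":0,"gripper":0.02}]}}

```text
time_s: 8.1
ee_pos: [0.4896, 0.3582, 0.3641]
eef_rot: [-3.14, 0.001, 1.638]
force: [0.1, 0.8, -3.3]
grip_width: 0.0342
grip_force: 25.0
```

Emit:
{"op": "jog_arm", "data": {"rows": [{"slide":[0,0,0.001],"spin":0,"gripper":0.02},{"slide":[0,0,0.003],"spin":0,"gripper":0.02},{"slide":[0,0,0.005],"spin":0,"gripper":0.02},{"slide":[0,0,0.006],"spin":0,"gripper":0.02}]}}

```text
time_s: 8.5
ee_pos: [0.4894, 0.3589, 0.36]
eef_rot: [3.141, -0.0, 1.639]
force: [0.2, -0.2, -1.5]
grip_width: 0.0339
grip_force: 25.0
```

Emit:
{"op": "jog_arm", "data": {"rows": [{"slide":[0,0,0.001],"spin":0,"gripper":0.02},{"slide":[0,0,0.002],"spin":0,"gripper":0.02},{"slide":[0,0,0.002],"spin":0,"gripper":0.02}]}}

```text
time_s: 8.8
ee_pos: [0.4893, 0.3589, 0.3576]
eef_rot: [-3.142, 0.0, 1.639]
force: [-0.4, -0.1, -2.8]
grip_width: 0.0339
grip_force: 25.0
```

Emit:
{"op": "jog_arm", "data": {"rows": [{"slide":[0,0,0.001],"spin":0,"gripper":0.02},{"slide":[0,0,0.002],"spin":0,"gripper":0.02},{"slide":[0,0,0.002],"spin":0,"gripper":0.02}]}}

```text
time_s: 9.1
ee_pos: [0.4892, 0.3589, 0.3573]
eef_rot: [3.141, -0.001, 1.639]
force: [-5.4, -4.1, 10.4]
grip_width: 0.034
grip_force: 25.0
```

Emit:
{"op": "jog_arm", "data": {"rows": [{"slide":[0,0,-0.001],"spin":0,"gripper":0.02},{"slide":[0,0,-0.001],"spin":0,"gripper":0.094},{"slide":[0,0,-0.001],"spin":0,"gripper":0.094},{"slide":[0,0,-0.001],"spin":0,"gripper":0.094},{"slide":[0,0,-0.001],"spin":0,"gripper":0.094},{"slide":[0,0,-0.001],"spin":0,"gripper":0.094},{"slide":[0,0,-0.001],"spin":0,"gripper":0.094}]}}

```text
time_s: 9.8
ee_pos: [0.4893, 0.3589, 0.3566]
eef_rot: [-3.142, -0.0, 1.639]
force: [-0.3, 0.8, 0.0]
grip_width: 0.0789
grip_force: 0.0
```

Emit:
{"op": "jog_arm", "data": {"rows": [{"slide":[0,0,-0.01],"spin":0,"gripper":0.094},{"slide":[0,0,-0.03],"spin":0,"gripper":0.094},{"slide":[0,0,-0.06],"spin":0,"gripper":0.094},{"slide":[0,0,-0.1],"spin":0,"gripper":0.094},{"slide":[0,0,-0.12],"spin":0,"gripper":0.094},{"slide":[-0.04,0.0,-0.12],"spin":0,"gripper":0.094},{"slide":[-0.08,0.0,-0.12],"spin":0,"gripper":0.094},{"slide":[-0.12,0.0,-0.12],"spin":0,"gripper":0.094}]}}

```text
time_s: 10.6
ee_pos: [0.4971, 0.2379, 0.4775]
eef_rot: [3.141, -0.0, 1.639]
force: [1.0, -0.6, 0.1]
grip_width: 0.0941
grip_force: 0.0
```

```bash
python3 - <<'E'
from go import go
from h import *
go(.508,-.313,.46,51.1)
S={c:cams.camera(c) for c in("side","top")}
for c in S:
    p,d=S[c]; W=cloud(d,c).reshape(-1,3)
    P=W[(abs(W[:,0]-.489)<.07)&(abs(W[:,1]-.357)<.12)&(W[:,2]>.01)&(W[:,2]<.2)]
    print("muffs",len(P),rect(P),P.min(0),P.max(0))
    cv2.imwrite(f"pics/{c}2.png",p[:,:,::-1])
cv2.imwrite("pics/v2.png",np.hstack([S["side"][0][120:420,100:450,::-1],S["top"][0][100:400,100:450,::-1]]))
E
```

```text
t 10.6 pos [0.4971 0.2379 0.4775] rot [ 1.7995e+02 -1.0000e-02  9.3940e+01] -> slide [-0.5503 -0.027   0.0174] spin 0.7476
muffs 2397 (array([479.5, 364.6]), array([129.4, 138.4]), 35.0) [0.41987556 0.27604392 0.02677459] [0.55836543 0.43488811 0.18156258]
muffs 96 (array([492.9, 348.7]), array([28.1, 38.2]), 17.4) [0.47379307 0.32853966 0.17218414] [0.50252711 0.37066677 0.18106961]
```

View pics/v2.png

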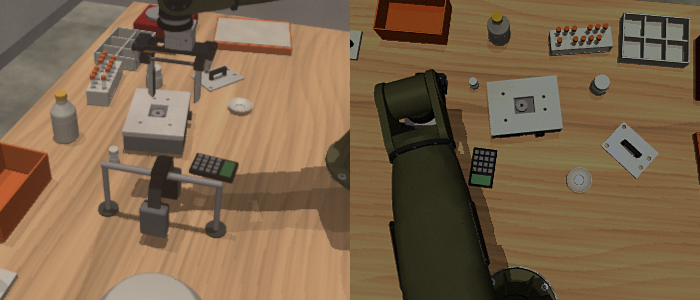

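The side view shows the muffs hanging over the bar at crop (160,195) with the gripper clear. In the top view the deck and all the holes are now unobstructed, so I'll fit the hole patterns.

```bash
cat >> h.py <<'E'
M=np.array([[42,62],[-42,62],[20,-62],[-20,-62]])/1000
def fit(P):
    "2D rigid fit M->P; x,y,yawdeg,residuals mm"
    a=M-M.mean(0);b=P-P.mean(0);H=a.T@b;th=np.arctan2(H[0,1]-H[1,0],H[0,0]+H[1,1])
    R=np.array([[np.cos(th),-np.sin(th)],[np.sin(th),np.cos(th)]]);t=P.mean(0)-R@M.mean(0)
    return t,np.degrees(th),np.round(1000*(P-(M@R.T+t)),1)
def holes(p,c,z,x,y,yaw,iters=3,ppm=2000,half=.12,win=.011,dark=True,rad=.0045):
    "refine hole centres by matching an inverted-disc template on the ortho view"
    g=cv2.cvtColor(p,cv2.COLOR_BGR2GRAY).astype(np.float32)
    t=np.array([x,y]);th=np.radians(yaw)
    o=ortho(g,c,z,x,y,half,ppm); n=int(.016*ppm)|1; yy,xx=np.mgrid[:n,:n]-n//2
    T=np.where(np.hypot(xx,yy)<rad*ppm,0,255).astype(np.float32);T=cv2.GaussianBlur(T,(0,0),.0012*ppm)
    s=cv2.matchTemplate(o,T,cv2.TM_CCOEFF_NORMED)
    for k in range(iters):
        R=np.array([[np.cos(th),-np.sin(th)],[np.sin(th),np.cos(th)]]);Q=[];sc=[]
        for m in M:
            q=R@m+t; u=int((y+half-q[1])*ppm)-n//2; v=int((x+half-q[0])*ppm)-n//2; w=int(win*ppm)
            sub=s[max(v-w,0):v+w+1,max(u-w,0):u+w+1]; j=np.unravel_index(sub.argmax(),sub.shape)
            vv=max(v-w,0)+j[0]+n//2; uu=max(u-w,0)+j[1]+n//2
            Q.append([x+half-vv/ppm,y+half-uu/ppm]);sc.append(round(float(sub.max()),2))
        Q=np.array(Q);t,d,res=fit(Q);th=np.radians(d)
    return t,d,res,sc,Q
E
python3 - <<'E'
from h import *
p=cv2.imread("pics/top2.png")
vis=[]
for n,z,x,y,yaw,r in (("mixer",.075,.6085,.032,10.9,.004),("cover",.005,.509,-.313,-38.9,.0055)):
    t,d,res,sc,Q=holes(p,"top",z,x,y,yaw,rad=r); print(n,np.round(t,4),round(d,2),res.tolist(),sc)
    o=ortho(p,"top",z,x,y,.12,1600)
    for q in Q: cv2.circle(o,(int((y+.12-q[1])*1600),int((x+.12-q[0])*1600)),10,(0,0,255),1)
    vis.append(o)
W=cloud(cams.camera("top")[1],"top").reshape(-1,3)
P=W[(abs(W[:,0]-.509)<.05)&(abs(W[:,1]+.313)<.05)&(W[:,2]>.025)&(W[:,2]<.05)];print("handle",rect(P),P.mean(0))
P=W[(abs(W[:,0]-.608)<.14)&(abs(W[:,1]-.032)<.15)&(W[:,2]>.068)&(W[:,2]<.085)];print("deck",rect(P))
P=W[(abs(W[:,0]-.509)<.1)&(abs(W[:,1]+.313)<.11)&(W[:,2]>.003)&(W[:,2]<.01)];print("cover",rect(P),len(P))
cv2.imwrite("pics/o2.png",np.hstack(vis))
E
```

```text
mixer [0.6091 0.0318] 11.05 [[0.0, 0.3], [-0.0, -0.0], [0.4, -0.2], [-0.4, -0.1]] [0.95, 0.97, 0.96, 0.96]
cover [ 0.5109 -0.3174] -38.28 [[0.2, 0.7], [0.2, -0.8], [-0.2, -0.1], [-0.3, 0.2]] [0.83, 0.7, 0.71, 0.71]
handle (array([ 510.4, -314.3]), array([67.6, 16.6]), 51.4) [ 0.50918048 -0.31351926  0.0353311 ]
deck (array([609.5,  32.4]), array([171.8, 220.2]), 11.0)
cover (array([ 508.9, -312.8]), array([219.9, 198.7]), 89.8) 1178
```

View pics/o2.png

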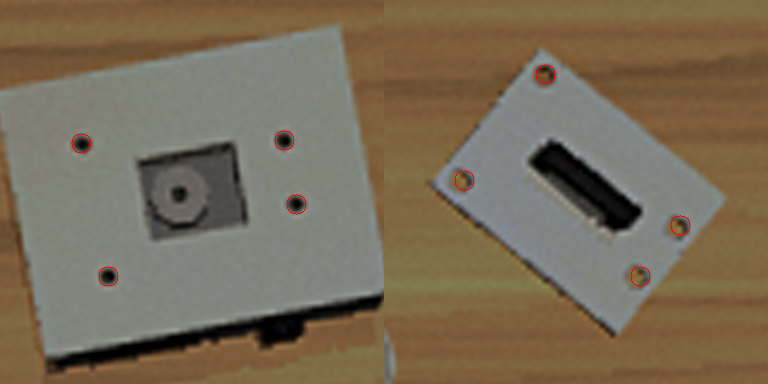

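Emit:
{"op": "jog_arm", "data": {"rows": [{"slide":[-0.045,-0.002,0],"spin":0.09,"gripper":0.094},{"slide":[-0.095,-0.0045,0],"spin":0.19,"gripper":0.094},{"slide":[-0.145,-0.007,0],"spin":0.3,"gripper":0.094},{"slide":[-0.19,-0.0095,0],"spin":0.41,"gripper":0.094},{"slide":[-0.235,-0.0115,0],"spin":0.52,"gripper":0.094},{"slide":[-0.28,-0.014,0],"spin":0.62,"gripper":0.094},{"slide":[-0.325,-0.016,0],"spin":0.7,"gripper":0.094},{"slide":[-0.37,-0.018,0],"spin":0.74,"gripper":0.094}]}}

```text
time_s: 11.55
ee_pos: [0.5048, -0.1322, 0.4773]
eef_rot: [3.141, -0.001, 0.897]
force: [0.3, -0.1, 0.6]
grip_width: 0.0939
grip_force: 0.0
```

```bash
python3 go.py .5105 -.316 .35 51.5
```

```text
t 11.55 pos [ 0.5048 -0.1322  0.4773] rot [ 1.7996e+02 -3.0000e-02  5.1370e+01] -> slide [-0.1401  0.1191  0.1273] spin -0.0022
```

Emit:
{"op": "jog_arm", "data": {"rows": [{"slide":[-0.03,0.0255,0.02],"spin":0,"gripper":0.094},{"slide":[-0.06,0.051,0.04],"spin":0,"gripper":0.094},{"slide":[-0.09,0.0765,0.06],"spin":0,"gripper":0.094},{"slide":[-0.12,0.102,0.08],"spin":0,"gripper":0.094},{"slide":[-0.135,0.115,0.1],"spin":0,"gripper":0.094},{"slide":[-0.14,0.119,0.12],"spin":0,"gripper":0.094},{"slide":[-0.14,0.119,0.127],"spin":0,"gripper":0.094},{"slide":[-0.14,0.119,0.127],"spin":0,"gripper":0.094}]}}

```text
time_s: 12.35
ee_pos: [0.5112, -0.3141, 0.3491]
eef_rot: [-3.14, -0.0, 0.899]
force: [-0.0, 0.2, 0.5]
grip_width: 0.0935
grip_force: 0.0
```

```bash
python3 go.py .5105 -.316 .211 51.5
```

```text
t 12.35 pos [ 0.5112 -0.3141  0.3491] rot [-1.7991e+02 -1.0000e-02  5.1540e+01] -> slide [-0.0019  0.0008  0.1381] spin 0.0006
```

Emit:
{"op": "jog_arm", "data": {"rows": [{"slide":[-0.001,0.0005,0.03],"spin":0,"gripper":0.094},{"slide":[-0.002,0.001,0.065],"spin":0,"gripper":0.094},{"slide":[-0.002,0.001,0.1],"spin":0,"gripper":0.094},{"slide":[-0.002,0.001,0.125],"spin":0,"gripper":0.06},{"slide":[-0.002,0.001,0.135],"spin":0,"gripper":0.06},{"slide":[-0.002,0.001,0.138],"spin":0,"gripper":0.04},{"slide":[-0.002,0.001,0.138],"spin":0,"gripper":0.03},{"slide":[-0.002,0.001,0.138],"spin":0,"gripper":0.03}]}}

```text
time_s: 13.15
ee_pos: [0.5106, -0.3171, 0.2134]
eef_rot: [3.139, -0.0, 0.899]
force: [0.2, 0.1, -0.2]
grip_width: 0.0573
grip_force: 0.0
```

Emit:
{"op": "jog_arm", "data": {"rows": [{"slide":[0,0,0],"spin":0,"gripper":0.03},{"slide":[0,0,0],"spin":0,"gripper":0.002},{"slide":[0,0,0],"spin":0,"gripper":0.002},{"slide":[0,0,0],"spin":0,"gripper":0.002},{"slide":[0,0,0],"spin":0,"gripper":0.002},{"slide":[0,0,0],"spin":0,"gripper":0.002}], "squeeze": 40}}

```text
time_s: 13.75
ee_pos: [0.5102, -0.317, 0.2117]
eef_rot: [3.142, 0.0, 0.899]
force: [0.5, -0.7, 0.3]
grip_width: 0.0134
grip_force: 40.0
```

```bash
python3 go.py .5105 -.316 .211 51.5
```

```text
t 13.75 pos [ 0.5102 -0.317   0.2117] rot [180.    0.   51.5] -> slide [ 0.001  -0.0004  0.0007] spin -0.0001
```

Emit:
{"op": "jog_arm", "data": {"rows": [{"slide":[0,0,-0.01],"spin":0,"gripper":0.002},{"slide":[0,0,-0.03],"spin":0,"gripper":0.002},{"slide":[0,0,-0.055],"spin":0,"gripper":0.002},{"slide":[0,0,-0.08],"spin":0,"gripper":0.002},{"slide":[0,0,-0.105],"spin":0,"gripper":0.002},{"slide":[0,0,-0.13],"spin":0,"gripper":0.002},{"slide":[0,0,-0.14],"spin":0,"gripper":0.002},{"slide":[0,0,-0.14],"spin":0,"gripper":0.002}]}}

```text
time_s: 14.55
ee_pos: [0.5102, -0.317, 0.353]
eef_rot: [3.139, -0.0, 0.899]
force: [-0.7, 0.0, -2.7]
grip_width: 0.0135
grip_force: 40.0
```

```bash
python3 go.py .609 .032 .35 101
```

```text
t 14.55 pos [ 0.5102 -0.317   0.353 ] rot [ 1.7987e+02 -1.0000e-02  5.1500e+01] -> slide [ 0.3347 -0.1399  0.0027] spin -0.864
```

Emit:
{"op": "jog_arm", "data": {"rows": [{"slide":[0.018,-0.0075,0],"spin":-0.05,"gripper":0.002},{"slide":[0.0455,-0.019,0],"spin":-0.13,"gripper":0.002},{"slide":[0.073,-0.0305,0],"spin":-0.21,"gripper":0.002},{"slide":[0.1005,-0.042,0],"spin":-0.29,"gripper":0.002},{"slide":[0.128,-0.0535,0],"spin":-0.37,"gripper":0.002},{"slide":[0.1555,-0.065,0],"spin":-0.45,"gripper":0.002},{"slide":[0.183,-0.0765,0],"spin":-0.53,"gripper":0.002},{"slide":[0.2105,-0.088,0],"spin":-0.61,"gripper":0.002}]}}

```text
time_s: 15.35
ee_pos: [0.5724, -0.0963, 0.35]
eef_rot: [-3.139, -0.0, 1.512]
force: [0.8, -0.2, -1.3]
grip_width: 0.0136
grip_force: 40.0
```

```bash
python3 go.py .609 .032 .35 101
```

```text
t 15.35 pos [ 0.5724 -0.0963  0.35  ] rot [-1.7986e+02 -2.0000e-02  8.6640e+01] -> slide [ 0.1302  0.029  -0.    ] spin -0.2507
```

Emit:
{"op": "jog_arm", "data": {"rows": [{"slide":[0.03,0.0065,0],"spin":-0.06,"gripper":0.002},{"slide":[0.06,0.0135,0],"spin":-0.12,"gripper":0.002},{"slide":[0.09,0.02,0],"spin":-0.18,"gripper":0.002},{"slide":[0.115,0.0255,0],"spin":-0.23,"gripper":0.002},{"slide":[0.128,0.0285,0],"spin":-0.25,"gripper":0.002},{"slide":[0.13,0.029,0],"spin":-0.25,"gripper":0.002},{"slide":[0.13,0.029,0],"spin":-0.25,"gripper":0.002}]}}

```text
time_s: 16.05
ee_pos: [0.6093, 0.0299, 0.3509]
eef_rot: [-3.14, -0.0, 1.758]
force: [-0.7, 0.6, -1.8]
grip_width: 0.0136
grip_force: 40.0
```

```bash
python3 go.py .609 .032 .312 101
```

```text
t 16.05 pos [0.6093 0.0299 0.3509] rot [-179.93   -0.    100.71] -> slide [0.0021 0.0002 0.0389] spin -0.0051
```

Emit:
{"op": "jog_arm", "data": {"rows": [{"slide":[0.001,0,0.01],"spin":-0.005,"gripper":0.002},{"slide":[0.002,0,0.02],"spin":-0.005,"gripper":0.002},{"slide":[0.002,0,0.03],"spin":-0.005,"gripper":0.002},{"slide":[0.002,0,0.037],"spin":-0.005,"gripper":0.002},{"slide":[0.002,0,0.039],"spin":-0.005,"gripper":0.002},{"slide":[0.002,0,0.039],"spin":-0.005,"gripper":0.002},{"slide":[0.002,0,0.039],"spin":-0.005,"gripper":0.002},{"slide":[0.002,0,0.039],"spin":-0.005,"gripper":0.002}]}}

```text
time_s: 16.85
ee_pos: [0.609, 0.0324, 0.3131]
eef_rot: [3.141, 0.0, 1.764]
force: [0.7, -0.1, -1.8]
grip_width: 0.0137
grip_force: 40.0
```

```bash
python3 - <<'E'
from go import go
from h import *
go(.609,.032,.31,101)
vis=[]
for c in ("top","side"):
    p,d=cams.camera(c); p=p[:,:,::-1].copy(); cv2.imwrite(f"pics/{c}3.png",p)
    W=cloud(d,c).reshape(-1,3)
    P=W[(abs(W[:,0]-.609)<.11)&(abs(W[:,1]-.032)<.12)&(W[:,2]>.09)&(W[:,2]<.115)]
    if len(P)>10:
        A=np.c_[P[:,:2]-[.609,.032],np.ones(len(P))]; k=np.linalg.lstsq(A,P[:,2],rcond=None)[0]
        print(c,len(P),"rect",rect(P),"plane slope,z",np.round(k,4))
    z=k[2]
    t,dg,res,sc,Q=holes(p,c,z,.609,.032,11,rad=.0055); print("holes",np.round(t,4),round(dg,2),res.tolist(),sc)
    o=ortho(p,c,z,.609,.032,.12,1600)
    for q in Q: cv2.circle(o,(int((.152-q[1])*1600),int((.729-q[0])*1600)),10,(0,0,255),1)
    vis.append(o)
cv2.imwrite("pics/o3.png",np.hstack(vis))
E
```

```text
t 16.85 pos [0.609  0.0324 0.3131] rot [1.7995e+02 1.0000e-02 1.0106e+02] -> slide [-0.0004 -0.0001  0.0031] spin 0.0011
top 136 rect (array([635.3,   8.5]), array([160.9,  80.2]), 60.6) plane slope,z [0.0017 0.0012 0.1063]
holes [0.6116 0.0353] 8.04 [[-3.5, -0.0], [3.1, 2.7], [-0.6, 0.3], [1.0, -3.1]] [0.64, 0.41, 0.44, 0.36]
side 991 rect (array([606.7,  31.5]), array([110.8, 156.9]), 10.9) plane slope,z [-0.0016 -0.0042  0.1072]
holes [0.6035 0.0285] 7.81 [[6.3, 4.9], [-10.0, 4.8], [-2.2, -10.3], [5.9, 0.6]] [0.57, 0.68, 0.66, 0.64]
```

View pics/o3.png

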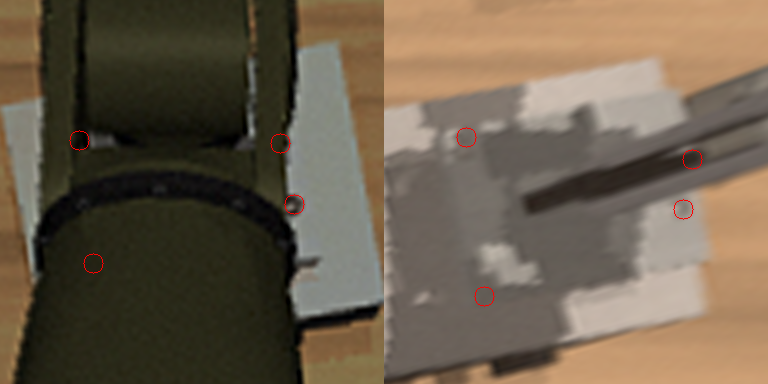

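The top view is blocked by the arm. The side view shows the plate over the deck, square to it, but the holes are too faint to match. I'll compare plate and deck edges in the side depth instead.

```bash
python3 - <<'E'
from h import *
th=np.radians(11.05);R=np.array([[np.cos(th),-np.sin(th)],[np.sin(th),np.cos(th)]])
def edges(d,c,z,hx,hy,name):
    W=cloud(d,c).reshape(-1,3); q=(W[:,:2]-[.6091,.0318])@R
    m=(abs(W[:,2]-z)<.004)&(abs(q[:,0])<hx+.02)&(abs(q[:,1])<hy+.02); q=q[m]*1000
    out={}
    for ax,h in((0,hx),(1,hy)):
        lo,hi=[],[]
        o=q[:,1-ax]
        for b in np.arange(-90,90,6):
            s=q[(o>=b)&(o<b+6),ax]
            if len(s)>3: lo.append((b+3,s.min()));hi.append((b+3,s.max()))
        for k,e in(("lo",np.array(lo)),("hi",np.array(hi))):
            md=np.median(e[:,1]);g=abs(e[:,1]-(h*1000*(1 if k=="hi" else -1)))<6;  print(name,c,"xy"[ax],k,"med %.1f"%md,"near-edge med",np.round(np.median(e[g,1]),1) if g.any() else None,"n",g.sum(), "slope deg",np.round(np.degrees(np.polyfit(e[g,0],e[g,1],1)[0]),1) if g.sum()>4 else "")
edges(np.load("d_side0.npy"),"side",.0755,.085,.110,"deck")
edges(cams.camera("side")[1],"side",.107,.055,.075,"cover")
p=cv2.imread("pics/side3.png")
cv2.imwrite("pics/c3.png",cv2.resize(p[180:290,200:320],None,fx=5,fy=5,interpolation=cv2.INTER_CUBIC))
E
```

```text
deck side x lo med -86.1 near-edge med -86.3 n 29 slope deg -0.1
deck side x hi med 81.5 near-edge med 81.9 n 26 slope deg 0.6
deck side y lo med -108.4 near-edge med -112.8 n 17 slope deg -0.1
deck side y hi med 108.7 near-edge med 108.7 n 29 slope deg 0.0
cover side x lo med -56.5 near-edge med -56.5 n 26 slope deg -0.8
cover side x hi med 51.2 near-edge med 51.3 n 23 slope deg 0.3
cover side y lo med -72.1 near-edge med -72.9 n 12 slope deg 1.0
cover side y hi med 76.3 near-edge med 76.3 n 19 slope deg 1.1
```

View pics/c3.png

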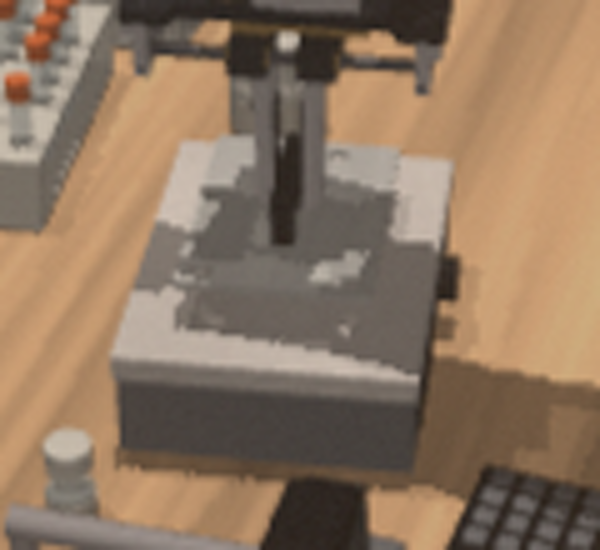

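```bash
cat > edge.py <<'E'
from h import *
from scipy.optimize import minimize
def outline(d,c,z,hx,hy,x=.6091,y=.0318,yaw=11.05):
    "pose of a rectangular top from the pixels whose depth lies on it"
    W=cloud(d,c); I=cams.camera_info(c);K=np.array(I["camera_matrix"]);R=np.array(I["R"]);t=np.array(I["t"])
    H=np.linalg.inv(K@np.c_[R[:,0],R[:,1],R[:,2]*z+t]); v,u=np.mgrid[:420,:560]
    g=np.stack([u,v,0*u+1],-1)@H.T; g=g[...,:2]/g[...,2:]          # ray at plane z
    zc=W[...,2]; near=np.hypot(g[...,0]-x,g[...,1]-y)<.17
    on=abs(zc-z)<.0028; m=near&(d>0)&(zc<z+.0028)                    # drop occluders
    G=g[m];on=on[m]
    def cost(p):
        th=np.radians(yaw+p[2]);c_,s_=np.cos(th),np.sin(th);q=(G-[x+p[0]/1e3,y+p[1]/1e3])@np.array([[c_,-s_],[s_,c_]])
        e=np.maximum(abs(q[:,0])-hx,abs(q[:,1])-hy)*1000            # >0 outside
        band=abs(e)<12
        pr=1/(1+np.exp(np.clip(e,-12,12)/.7)); return np.mean((pr-on)**2)
    best=min((minimize(cost,[a,b,0],method="Nelder-Mead",options=dict(initial_simplex=[[a,b,0],[a+3,b,0],[a,b+3,0],[a,b,2]])) for a in(-3,0,3) for b in(-3,0,3)),key=lambda r:r.fun)
    return np.round(best.x,2),best.fun
E
python3 - <<'E'
from edge import *
for dz in(-.001,0,.001): print("deck",outline(np.load("d_side0.npy"),"side",.0755+dz,.085,.11))
print("deck top cam",outline(np.load("d_top0.npy"),"top",.0745,.085,.11))
d=cams.camera("side")[1]
for dz in(-.001,0,.001): print("cover",outline(d,"side",.107+dz,.055,.075))
d=cams.camera("top")[1]; print("cover top cam",outline(d,"top",.1063,.055,.075))
E
```

```text
deck (array([-1.97, -1.15, -0.12]), np.float64(0.01881877232883797))
deck (array([-2.06, -1.14, -0.11]), np.float64(0.025161523139204053))
deck (array([-2.08, -2.25, -0.26]), np.float64(0.04489200414849044))
deck top cam (array([-0.15,  0.5 , -0.12]), np.float64(0.07140986907514989))
cover (array([-3.09,  1.34,  0.03]), np.float64(0.007631075390305469))
cover (array([-3.29,  1.66, -0.13]), np.float64(0.01259867999719622))
cover (array([-3.35,  1.21,  0.04]), np.float64(0.02521594955440218))
cover top cam (array([-1.84,  3.42, -0.72]), np.float64(0.007844507055978998))
```

Both cameras put the cover about (-1.3, +2.7) mm off relative to the deck, so I'll correct for that and lower it slightly.

Emit:
{"op": "jog_arm", "data": {"rows": [{"slide":[-0.0015,0.0003,0.002],"spin":0,"gripper":0.002},{"slide":[-0.0028,0.0007,0.004],"spin":0,"gripper":0.002},{"slide":[-0.0028,0.0007,0.004],"spin":0,"gripper":0.002},{"slide":[-0.0028,0.0007,0.004],"spin":0,"gripper":0.002},{"slide":[-0.0028,0.0007,0.004],"spin":0,"gripper":0.002},{"slide":[-0.0028,0.0007,0.004],"spin":0,"gripper":0.002},{"slide":[-0.0028,0.0007,0.004],"spin":0,"gripper":0.002},{"slide":[-0.0028,0.0007,0.004],"spin":0,"gripper":0.002}]}}

```text
time_s: 17.9
ee_pos: [0.6102, 0.0298, 0.3087]
eef_rot: [3.142, 0.0, 1.764]
force: [0.3, -0.5, -1.9]
grip_width: 0.0137
grip_force: 40.0
```

```bash
python3 - <<'E'
from edge import *
from go import go
from station import finder
for c in("side","top"):
    p,d=cams.camera(c); W=cloud(d,c).reshape(-1,3); q=W[(abs(W[:,0]-.609)<.06)&(abs(W[:,1]-.032)<.08)&(W[:,2]>.088)&(W[:,2]<.113)]
    z=np.median(q[:,2]); print(c,len(q),"z",z,outline(d,c,z,.055,.075),outline(d,c,z-.001,.055,.075))
    cv2.imwrite(f"pics/{c}4.png",p[:,:,::-1])
    if c=="side":
        P=W[(abs(W[:,0]-.489)<.06)&(abs(W[:,1]-.357)<.1)&(W[:,2]>.165)&(W[:,2]<.2)];print("crown",rect(P),P.max(0))
        print([(n,np.round(finder.find_in(n,c)[0]["point"],3).tolist()) for n in("vial","dish","calculator","muffs_crown")])
go(.609,.032,.31,101)
E
```

```text
side 938 z 0.10294201395478653 (array([-1.8 , -2.39, -0.02]), np.float64(0.01583197752325796)) (array([-1.67, -2.62, -0.08]), np.float64(0.010525644387725002))
crown (array([487. , 355.3]), array([34., 84.]), 4.1) [0.50460073 0.39668727 0.18039645]
[('vial', [0.676, 0.208, 0.034]), ('dish', [0.399, -0.171, 0.012]), ('calculator', [0.41, 0.15, 0.015]), ('muffs_crown', [0.482, 0.408, 0.107])]
top 124 z 0.10180596483280913 (array([-0.99,  0.99,  0.38]), np.float64(0.005376613108335563)) (array([-0.68,  0.9 ,  0.29]), np.float64(0.0041181445101253775))
t 18.2 pos [0.6102 0.0298 0.3086] rot [-180.      0.    101.06] -> slide [ 0.0024 -0.0008 -0.0014] spin 0.001
```

```bash
python3 -c "
from station import workorder
print(workorder.hand_in())"
```

```text
the job is handed in; nothing more can be done
None
```

The job is handed in: the ear defenders hang over the rail, released, and the cover is held about 22 mm above the deck with its holes roughly 1–1.5 mm off the threads by camera; the verdict was not shown to me.

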